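# Load the block heater from the carrier rack

### The job

Move all four glass vessels from the carrier rack into the block heater, each into the well bored for its foot: the smallest vessel in the smallest well, and so on up to the large flask in the largest. Set them down upright on the floor of their wells without dropping or tipping any, and leave the timer and the empty beaker where they are.

Things in the scene. Friction and masses are not known exactly. Their poses are not given: they have to be found in the camera images.
- dropper_bottle: smallest vessel: round amber glass dropper bottle with black cap and label, 29 mm diameter, 63 mm tall, straight side to about 40 mm, 45 g; grip the body more than 20 mm above the foot. Origin: centre of its foot; z up. Starts upright in one of the white carrier rack's four equal cells (any order, 76 mm apart in one straight row, floor 3 mm thick, rims 22 mm above the bench)
- jar: round wide-mouth amber jar with white paper band and white cap 38 mm wide, 42 mm diameter, 80 mm tall, straight side to 50 mm, 100 g; grip the body more than 20 mm above the foot. Origin: centre of its foot; z up. Starts upright in one of the white carrier rack's four equal cells (any order, 76 mm apart in one straight row, floor 3 mm thick, rims 22 mm above the bench)
- small_flask: smaller open conical glass flask, foot 51 mm diameter, 85 mm tall, 90 g; grip its neck: shoulder (61 mm above the foot) and lip (84 mm) are both 28 mm wide, the neck between is thinner. Origin: centre of its foot; z up. Starts upright in one of the white carrier rack's four equal cells (any order, 76 mm apart in one straight row, floor 3 mm thick, rims 22 mm above the bench)
- large_flask: larger open conical glass flask, foot 66 mm diameter, 112 mm tall, 90 g; grip its neck: shoulder (81 mm above the foot) and lip (110 mm) are both 33 mm wide, the neck between is thinner. Origin: centre of its foot; z up. Starts upright in one of the white carrier rack's four equal cells (any order, 76 mm apart in one straight row, floor 3 mm thick, rims 22 mm above the bench)
- block_37: square aluminium block 83 x 83 mm, one of four in a row, 84 mm apart, on the low white block heater; one round well, 37 mm diameter, 18 mm deep, mouth bevelled 2.5 mm; the smallest well. Origin: centre of its underside, 36 mm above the bench; well floor 6 mm, block top 24 mm above it. y runs along the row of blocks, x across it. Fixed
- block_50: square aluminium block 83 x 83 mm, one of four in a row, 84 mm apart, on the low white block heater; one round well, 50 mm diameter, 18 mm deep, mouth bevelled 2.5 mm; the second smallest. Origin: centre of its underside, 36 mm above the bench; well floor 6 mm, block top 24 mm above it. y runs along the row of blocks, x across it. Fixed
- block_59: square aluminium block 83 x 83 mm, one of four in a row, 84 mm apart, on the low white block heater; one round well, 59 mm diameter, 18 mm deep, mouth bevelled 2.5 mm; the second largest. Origin: centre of its underside, 36 mm above the bench; well floor 6 mm, block top 24 mm above it. y runs along the row of blocks, x across it. Fixed
- block_74: square aluminium block 83 x 83 mm, one of four in a row, 84 mm apart, on the low white block heater; one round well, 74 mm diameter, 18 mm deep, mouth bevelled 2.5 mm; the largest, nearly as wide as the block. Origin: centre of its underside, 36 mm above the bench; well floor 6 mm, block top 24 mm above it. y runs along the row of blocks, x across it. Fixed
- timer: bystander: white digital timer lying flat on the bench near the front, 62 x 68 x 19 mm, before the microscope that stands between carrier rack and heater (its eyepieces jut out to 0.48 m ahead of the robot base, 0 to 0.13 m to its left, 0.30 to 0.39 m above the bench: carry past in front of or well above them). Origin: centre of its underside
- beaker: bystander: empty glass beaker behind the carrier rack, 74 mm diameter, 95 mm tall. Origin: centre of its underside

How it is judged:
By the outcome, as a careful person would: the job done as asked, in the order asked, and still so for the second after the job is handed in, with the robot touching nothing.
It also fails if it takes over 136 s, if anything falls off the work surface, if the arm or the gripper's body presses on something with over 40 N, if the wrist force passes 120 N, or if a joint passes its speed limit or range.

### The arm

A 7-joint arm with a two-finger parallel gripper is mounted at the origin on a cart in front of the work surface, level with it; the furniture and walls round the work are solid. World frame = base frame: x ahead of the robot, y to its left, z up, the work surface at z = 0. Lengths are in m, angles in rad, forces in N, time in s.
With the tool pointing down it reaches from about 0.4 to 0.875 m from the base axis. Payload 6.5 kg.
Tool frame: the origin (TCP) lies between the finger pads; the fingertips stand 25 mm ahead of it and the grasp point (between the pads) lies 6 mm ahead of it; z points along the fingers, y is the line along which they close (so a half turn about z gives the same grasp; the last joint's range is limited). The gripper opens to 85 mm and grips with 20 to 120 N. Pads are 22 mm wide; open, the fingers measure 114 mm over their backs; the gripper's body (76 mm by 85 mm) begins 54 mm behind the grasp point. The pads swing forward as they close: fully open they stand 13 mm farther back than shut.
Start: joints at [-1.242, 0.536, -0.004, 1.538, 0.003, 1.067, -0.071], TCP at [0.25, 0.6, 0.256] pointing down, gripper open.
Joint ranges: [-2.7, 2.7], [-0.37, 2.16], [-1.27, 1.26], [0.24, 2.4], [-1.31, 4.45], [0.19, 1.91], [-2.76, 2.76]. Speed limits (rad/s): [2.39, 2.39, 3.14, 3.14, 3.14, 3.14, 3.14].

### API

Orientations are given as a unit quaternion [x, y, z, w].
In Python, from plant import ctrl gives the robot as it stands.
- The arm moves only by the shell command python3 -m handwheel 'ROWS' [OPENING] [FORCE]. ROWS is text: rows parted by semicolons, each of 6 numbers parted by spaces: the shift along the world's x, y, z scaled (see below), then the turn, a rotation vector about the world's x, y, z scaled (see below). In form: tx ty tz rx ry rz; .... A call has 1 to 8 rows; each row is the pose to reach, as a shift and turn from the pose commanded when the call began, turning the shorter way round; what a row does not reach only later rows make up. The controller multiplies each number of a shift by 0.4 m and each number of a turn by 360 degrees. A row lasts 1/10 s, in which the tool goes at most 50 mm and 8.59 degrees, less where a joint would pass 70% of its speed; a pose out of reach is approached as far as the arm can. A call with a number of a shift or a turn outside -1 to 1 is refused whole. A call with a gripper value outside its range is refused whole. OPENING is the closure, from 0 (fully open) to 1 (shut), set as the call begins (- or left out, the last holds). The fingers move at their own pace and stop on an object; FORCE is the grip in N (left out, the last holds). Time passes only in rows, so rows that repeat a pose let the fingers close. It gives the time, the measured TCP pose, the force, the opening and the grip force at its end, in the units of the state.
- ctrl.sense(): the state, without advancing time (a new reading comes with each control period).
- ctrl.get_image(name): name is "scene" or "top"; returns a dict with "img" (384x512x3 uint8, red, green, blue), "mtx" (3x3 intrinsics, pixels), "rvec" (rotation vector, rad) and "tvec" (3), from world to camera coordinates, as OpenCV has them. Camera axes: x right, y down, z forward; pixel columns grow to the right and rows downward; lengths in m; the calibration is good to about 2 mm. A picture is of the moment at which its call begins. There is no depth.
- ctrl.hand_in(): hands the job in; it is judged then, once.
The state is a dict: "clock": time; "q": joint angles; "dq": joint speeds; "tau": joint torques, N m; "tool_pos": TCP position; "tool_rot": TCP orientation; "force": force on the tool from outside, world axes, zero at the start; "ft_torque": the same for the moment, N m; "width": finger opening in m; "grasp_force": force on a finger pad.
Only numpy, scipy, OpenCV 4.12 (cv2) and the standard library are available. Lean on these libraries where they do the work, as an engineer would, in place of code of your own. Each camera call takes 0.05 s, during which the arm holds its last target. There are 200 camera calls.

## Working session

There is one attempt and no reset: what is moved stays moved. The work goes in short steps, Python scripts to look and compute and a shell command to move; the robot and the scene stay as the last step left them, time stands still between calls to the robot, and variables do not carry over. Pictures are saved under pics/ and viewed, at most 16 in all, crops included, and the job is handed in when it is done.

```bash
ls; mkdir -p pics; python3 - <<'E'
from plant import ctrl
import cv2
s=ctrl.sense();print(s['clock'],s['tool_pos'],s['tool_rot'],s['width'])
for n in ('scene','top'):
    d=ctrl.get_image(n);cv2.imwrite(f'pics/{n}0.png',cv2.resize(d['img'][:,:,::-1],(800,600),interpolation=cv2.INTER_CUBIC))
    R=cv2.Rodrigues(d['rvec'])[0];print(n,d['mtx'].tolist(),(-R.T@d['tvec'].reshape(3)).round(3),R.round(3).tolist())
E
```

```text
pics
0.0 [0.24981131 0.59943378 0.25538845] [ 1.96123144e-01  9.80578867e-01 -8.86625891e-04 -1.11814115e-04] 0.08520486191333078
scene [[427.54323427575054, 0.0, 257.77201859030885], [0.0, 427.54323427575054, 187.942431481787], [0.0, 0.0, 1.0]] [ 0.008 -0.89   0.595] [[0.827, -0.562, 0.001], [-0.253, -0.374, -0.892], [0.501, 0.738, -0.451]]
top [[470.86212296708396, 0.0, 252.95108971356322], [0.0, 470.86212296708396, 196.3776292620089], [0.0, 0.0, 1.0]] [ 0.334 -0.016  1.46 ] [[-0.028, -0.999, 0.016], [-0.985, 0.025, -0.172], [0.171, -0.02, -0.985]]
```

View pics/scene0.png

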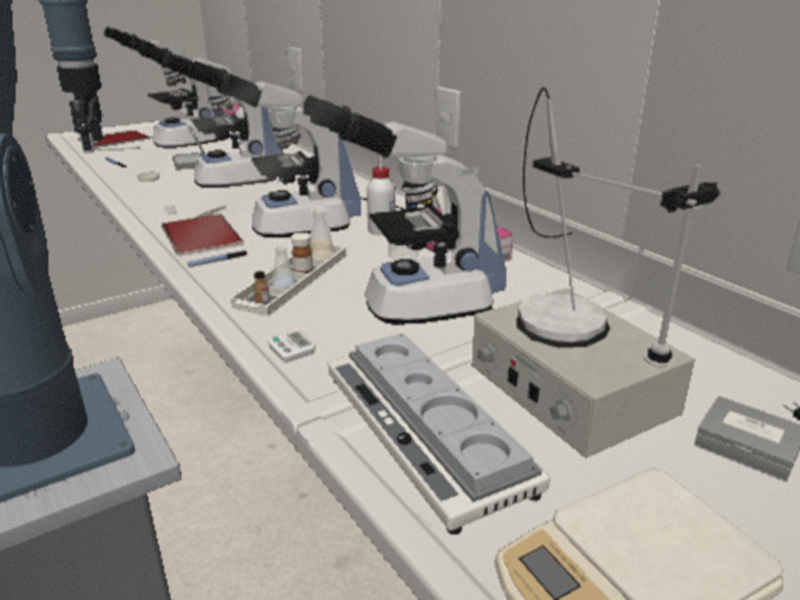

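View pics/top0.png

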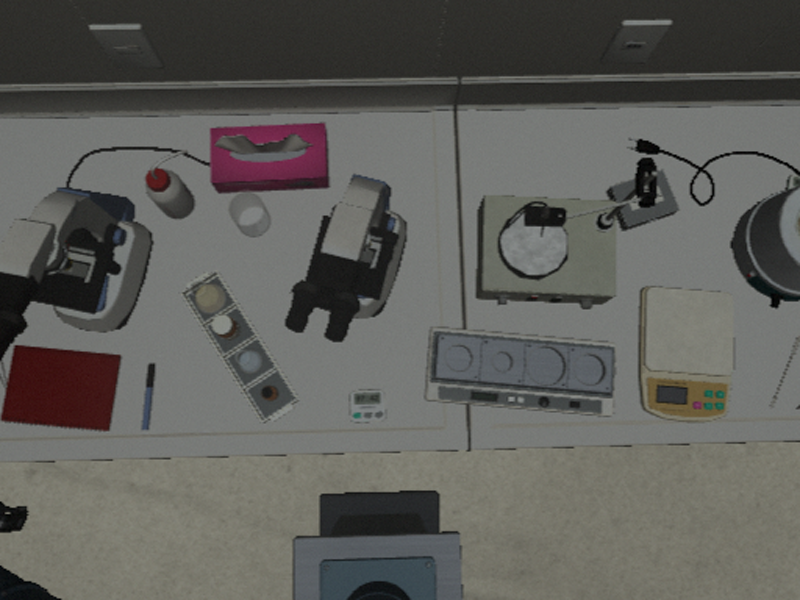

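The top view shows the rack's vessels at about (209,297) large flask, (223,326) jar, (250,361) small flask and (270,394) dropper bottle. The heater wells are at (458,358) for 50, (503,362) for 37, (546,366) for 74 and (591,368) for 59. The scene view agrees. Next I'll take enlarged crops with contrast.

```bash
cat > h.py <<'E'
import numpy as np, cv2, pickle
from plant import ctrl
def grab(n,k=3):
    ims=[ctrl.get_image(n) for _ in range(k)]
    d=dict(ims[0]); d['img']=np.mean([i['img'] for i in ims],0).astype(np.float32); return d
def proj(d,P): return cv2.projectPoints(np.asarray(P,float).reshape(-1,1,3),d['rvec'],d['tvec'],d['mtx'],None)[0].reshape(-1,2)
def back(d,uv,z):
    R=cv2.Rodrigues(d['rvec'])[0];c=-R.T@d['tvec'].reshape(3)
    r=R.T@np.linalg.inv(d['mtx'])@np.array([uv[0],uv[1],1.]);return c+r*(z-c[2])/r[2]
def crop(d,x0,y0,x1,y1,k):
    c=d['img'][y0:y1,x0:x1,::-1]; c=np.clip((c-c.min())*255/(np.percentile(c,99.5)-c.min()),0,255).astype(np.uint8)
    return cv2.resize(c,None,fx=k,fy=k,interpolation=cv2.INTER_CUBIC)
E
python3 - <<'E'
from h import *
T=grab('top');S=grab('scene');pickle.dump((T,S),open('im.pkl','wb'))
a=crop(T,112,170,196,274,5);b=crop(S,140,125,230,205,4)
c=np.zeros((520,800,3),np.uint8);c[:a.shape[0],:a.shape[1]]=a;c[:b.shape[0],425:425+b.shape[1]]=b;
cv2.imwrite('pics/rack.png',c)
a=crop(T,270,205,400,270,6);b=crop(S,205,205,355,345,2);
c=np.zeros((600,800,3),np.uint8);c[:390,:780]=a;b=cv2.resize(b,None,fx=.75,fy=.75);c[390:390+210,:b.shape[1]]=b[:210]
cv2.imwrite('pics/heat.png',c)
for n,uv,z in (('lf',(209,297),.113),('jar',(223,326),.083),('sf',(250,361),.088),('dr',(270,394),.066),('b50',(458,358),.06),('b37',(503,362),.06),('b74',(546,366),.06),('b59',(591,368),.06)):
    print(n,back(T,np.array(uv)*.64,z).round(3))
E
```

```text
lf [0.596 0.301 0.113]
jar [0.545 0.28  0.083]
sf [0.478 0.228 0.088]
dr [0.417 0.194 0.066]
b50 [ 0.476 -0.163  0.06 ]
b37 [ 0.466 -0.249  0.06 ]
b74 [ 0.456 -0.331  0.06 ]
b59 [ 0.45  -0.417  0.06 ]
```

View pics/rack.png

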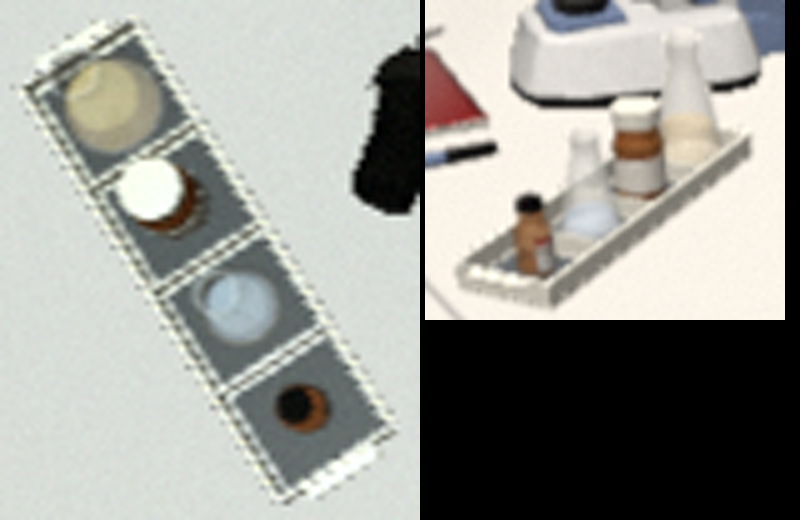

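View pics/heat.png

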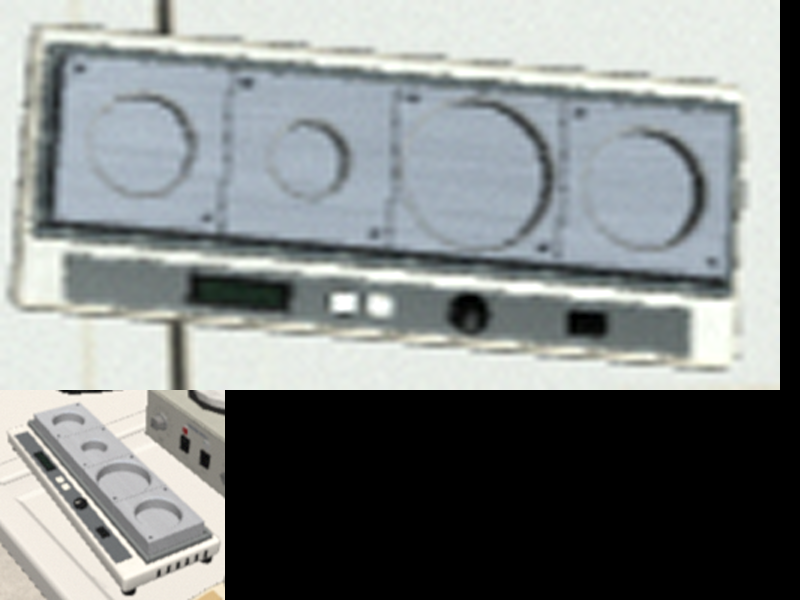

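The rack crop shows lips and caps at crop pixels (85,80) large flask, (151,190) jar, (215,292) small flask and (295,403) dropper. The wells are at (141,145), (309,160), (477,175) and (644,190). I'll refine the row and the vessels using both cameras.

```bash
cat > fit.py <<'E'
from h import *
from scipy.optimize import minimize, least_squares
T,S=pickle.load(open('im.pkl','rb'))
def gm(d):
    g=cv2.GaussianBlur(cv2.cvtColor(d['img'],cv2.COLOR_RGB2GRAY),(0,0),1.0)
    return np.hypot(cv2.Sobel(g,-1,1,0),cv2.Sobel(g,-1,0,1))
G={'T':gm(T),'S':gm(S)}
def samp(k,uv): return cv2.remap(G[k],uv[:,:1].astype(np.float32),uv[:,1:].astype(np.float32),cv2.INTER_LINEAR).ravel()
th=np.linspace(0,2*np.pi,120,endpoint=False)
R=[.025,.0185,.037,.0295]
def pts(p):
    x,y,a=p; e=np.array([np.cos(a),np.sin(a)]); P=[]
    for i,r in enumerate(R):
        c=np.array([x,y])+e*(i-1.5)*.084
        P.append(np.c_[c[0]+(r+.0025)*np.cos(th),c[1]+(r+.0025)*np.sin(th),np.full(120,.06)])
    f=np.array([-e[1],e[0]]);t=np.linspace(-.167,.167,200)
    for s in(-.0415,.0415): q=np.array([x,y])+t[:,None]*e+s*f; P.append(np.c_[q,np.full(200,.06)])
    t=np.linspace(-.041,.041,60)
    for s in(-.1675,.1675): q=np.array([x,y])+t[:,None]*f+s*e; P.append(np.c_[q,np.full(60,.06)])
    return np.vstack(P)
p0=[.462,-.29,np.arctan2(-.254,-.026)]
for ks in ('T','S','TS'):
    f=lambda p:-sum(np.minimum(samp(k,proj(T if k=='T' else S,pts(p))),60).mean() for k in ks)
    r=min((minimize(f,np.array(p0)+np.array(d),method='Nelder-Mead',options=dict(initial_simplex=np.array(p0)+np.array(d)+np.array([[0,0,0],[.006,0,0],[0,.006,0],[0,0,.03]]))) for d in([0,0,0],[.004,.004,0],[-.004,.004,0],[.004,-.004,0],[-.004,-.004,0])),key=lambda r:r.fun)
    print(ks,r.x.round(4),round(r.fun,1),[ (r.x[:2]+np.array([np.cos(r.x[2]),np.sin(r.x[2])])*(i-1.5)*.084).round(4).tolist() for i in range(4)])
# vessels: manual clicks of lip/cap-top centres in both images
tc=lambda u,v:(112+u/5,170+v/5); sc=lambda u,v:(140+(u-425)/4,125+v/4)
V={'lf':(.113,(85,80),(683,36)),'jar':(.083,(151,190),(637,103)),'sf':(.088,(215,292),(583,133)),'dr':(.066,(295,403),(529,200))}
for n,(z,a,b) in V.items():
    print(n,back(T,tc(*a),z).round(4),back(S,sc(*b),z).round(4))
E
python3 fit.py
```

```text
T [ 0.4682 -0.2784 -1.6871] -42.5 [[0.4828, -0.1532], [0.473, -0.2366], [0.4633, -0.3201], [0.4535, -0.4035]]
S [ 0.4642 -0.291  -1.6909] -53.9 [[0.4793, -0.1659], [0.4693, -0.2493], [0.4592, -0.3327], [0.4491, -0.4161]]
TS [ 0.4661 -0.2914 -1.6869] -94.4 [[0.4807, -0.1663], [0.471, -0.2497], [0.4613, -0.3331], [0.4515, -0.4166]]
lf [0.6084 0.3145 0.113 ] [0.6194 0.3253 0.113 ]
jar [0.5474 0.282  0.083 ] [0.5527 0.2809 0.083 ]
sf [0.4856 0.243  0.088 ] [0.4859 0.2374 0.088 ]
dr [0.4213 0.1998 0.066 ] [0.4207 0.1933 0.066 ]
```

```bash
cat > ov.py <<'E'
from h import *
T,S=pickle.load(open('im.pkl','rb'))
th=np.linspace(0,2*np.pi,60)
def circ(im,d,off,k,x,y,z,r,col):
    uv=(proj(d,np.c_[x+r*np.cos(th),y+r*np.sin(th),np.full(60,z)])-off+.5)*k-.5
    cv2.polylines(im,[np.round(uv*8).astype(int).reshape(-1,1,2)],True,col,1,cv2.LINE_AA,3)
B=[(.4800,-.166,.0275),(.470,-.2495,.021),(.460,-.333,.0395),(.4503,-.4165,.032)]
V=[(.421,.1960,[(.003,.0145),(.043,.0145),(.066,.008)]),(.549,.281,[(.003,.021),(.053,.021),(.083,.019)]),(.4855,.240,[(.003,.0255),(.088,.014)]),(.613,.3215,[(.003,.033),(.113,.0165)])]
def make(B,V,name):
    o=[]
    for d,w,k in((T,(112,170,196,274),4),(S,(140,125,230,205),4),(T,(275,210,395,262),3.3),(S,(205,205,355,345),3)):
        im=crop(d,*w,1); im=cv2.resize(im,None,fx=k,fy=k,interpolation=cv2.INTER_CUBIC)
        for x,y,r in B: circ(im,d,w[:2],k,x,y,.06,r,(0,0,255))
        for x,y,l in V:
            for z,r in l: circ(im,d,w[:2],k,x,y,z,r,(0,0,255) if z<.01 else (255,0,255))
        o.append(im)
    h=np.zeros((600,800,3),np.uint8)
    a,b,c,e=o
    h[:a.shape[0],:a.shape[1]]=a; h[:b.shape[0],400:400+b.shape[1]]=b
    h[425:425+c.shape[0],:c.shape[1]][:175]=c[:175]; e=e[:275,:400]; 
    h[325:600,400:400+e.shape[1]]=e
    cv2.imwrite(name,h)
if __name__=='__main__': make(B,V,'pics/ov1.png')
E
python3 ov.py
```

```text
(no output)
```

View pics/ov1.png

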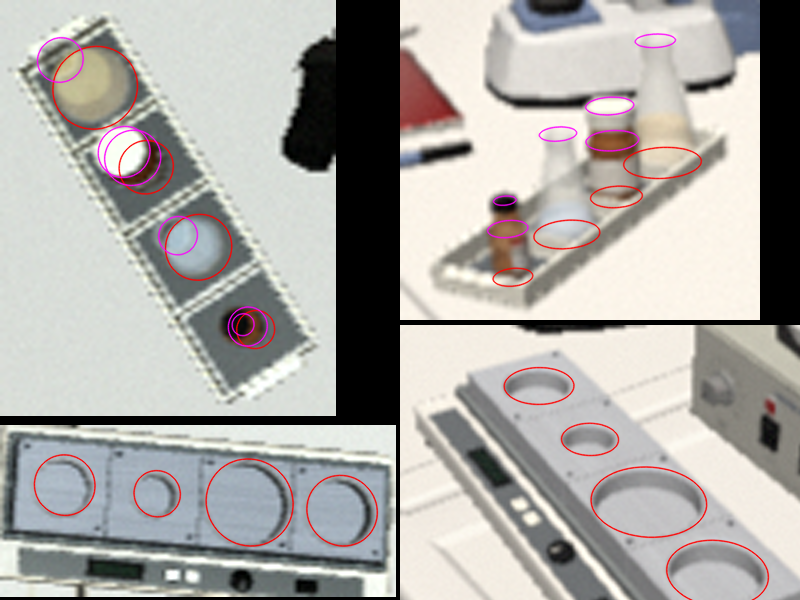

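```bash
cat > fit2.py <<'E'
import io,contextlib
with contextlib.redirect_stdout(io.StringIO()):
    from fit import *
import fit
def run(ks,p0,ptsf,st):
    f=lambda p:-sum(np.minimum(samp(k,proj(T if k=='T' else S,ptsf(p))),80).mean() for k in ks)
    best=None
    for dx in(-.005,0,.005):
        for dy in(-.005,0,.005):
            q=np.array(p0,float);q[0]+=dx;q[1]+=dy
            r=minimize(f,q,method='Nelder-Mead',options=dict(initial_simplex=np.vstack([q,q+np.diag(st)])))
            if abs(r.x[:2]-p0[:2]).max()<.009 and (best is None or r.fun<best.fun): best=r
    return best
def wells(bev,p):
    return fit.pts(p)[480:] if bev is None else np.vstack([np.c_[p[0]+np.cos(p[2])*(i-1.5)*.084+(r+bev)*np.cos(th),p[1]+np.sin(p[2])*(i-1.5)*.084+(r+bev)*np.sin(th),np.full(120,.06-(.0025-bev))] for i,r in enumerate(R)])
for ks in('T','S','TS'):
    for bev in(0,.0025,None):
        r=run(ks,[.465,-.291,-1.689],lambda p:wells(bev,p),[.004,.004,.02]);print(ks,bev,r.x.round(4),round(r.fun,1))
def C(p,z,r): return np.c_[p[0]+r*np.cos(th),p[1]+r*np.sin(th),np.full(120,z)]
for n,p0,L in(('jar',(.549,.281),[(.083,.019)]),('dr',(.421,.196),[(.066,.008)]),('dr',(.421,.196),[(.043,.0145)]),('sf',(.4855,.24),[(.003,.0255),(.088,.014)]),('lf',(.613,.3215),[(.003,.033),(.113,.0165)])):
    for ks in('T','S','TS'):
        r=run(ks,p0,lambda p:np.vstack([C(p,*l) for l in L]),[.003,.003]); print(n,L[0],ks,r.x.round(4) if r else r)
E
python3 fit2.py
```

```text
T 0 [ 0.4638 -0.2924 -1.6936] -31.8
T 0.0025 [ 0.4622 -0.2889 -1.6871] -31.8
T None [ 0.4668 -0.293  -1.6867] -74.3
S 0 [ 0.4669 -0.2867 -1.6926] -62.7
S 0.0025 [ 0.4616 -0.2924 -1.7063] -60.9
S None [ 0.4659 -0.2892 -1.6809] -78.8
TS 0 [ 0.465  -0.2914 -1.6932] -90.7
TS 0.0025 [ 0.4626 -0.2907 -1.6855] -89.4
TS None [ 0.4669 -0.2919 -1.6858] -150.2
jar (0.083, 0.019) T [0.55  0.285]
jar (0.083, 0.019) S [0.5485 0.2855]
jar (0.083, 0.019) TS [0.55  0.285]
dr (0.066, 0.008) T [0.4214 0.2018]
dr (0.066, 0.008) S [0.416 0.191]
dr (0.066, 0.008) TS [0.4214 0.2018]
dr (0.043, 0.0145) T [0.4219 0.1996]
dr (0.043, 0.0145) S [0.4251 0.1993]
dr (0.043, 0.0145) TS [0.4223 0.1995]
sf (0.003, 0.0255) T None
sf (0.003, 0.0255) S [0.4808 0.2351]
sf (0.003, 0.0255) TS [0.4809 0.2338]
lf (0.003, 0.033) T [0.6146 0.3179]
lf (0.003, 0.033) S [0.612  0.3268]
lf (0.003, 0.033) TS [0.6143 0.3181]
```

```bash
python3 -m handwheel '.02 -.05 .01 0 0 -.02; .04 -.11 .03 0 0 -.04; .065 -.17 .05 0 0 -.06; .09 -.23 .07 0 0 -.08; .11 -.29 .09 0 0 -.10; .13 -.345 .1 0 0 -.12; .155 -.4 .11 0 0 -.14; .175 -.45 .11 0 0 -.16' 0 40 && python3 -m handwheel '.03 -.07 0 0 0 -.023; .06 -.14 -.03 0 0 -.046; .1 -.21 -.08 0 0 -.069; .13 -.29 -.14 0 0 -.092; .17 -.37 -.2 0 0 -.115; .2 -.44 -.26 0 0 -.138; .23 -.5 -.31 0 0 -.161; .254 -.554 -.35 0 0 -.1836'; python3 -c "
from plant import ctrl
s=ctrl.sense();print(s['q'])"
```

```text
clock: 1.2
tool_pos: [0.3207, 0.4191, 0.3011]
tool_rot: [0.646, 0.763, 0.001, -0.0]
force: [0.5, 0.3, -0.6]
width: 0.0857
grasp_force: 0.0
clock: 2.0
tool_pos: [0.422, 0.1969, 0.1595]
tool_rot: [0.958, 0.287, -0.0, 0.0]
force: [-0.4, 1.1, 0.2]
width: 0.0854
grasp_force: 0.0
[-0.94436612  0.41041492  0.50256833  2.11386899 -0.30725247  0.6869607
 -1.22637614]
```

```bash
python3 -m handwheel '0 0 -.05 0 0 0; 0 0 -.1 0 0 0; 0 0 -.15 0 0 0; 0 0 -.19 0 0 0; 0 0 -.23 0 0 0; 0 0 -.255 0 0 0; 0 0 -.27 0 0 0; 0 0 -.27 0 0 0' && python3 - <<'E'
from h import *
T=grab('top',2);S=grab('scene',2)
a=crop(T,135,200,215,285,5);b=crop(S,130,130,220,215,4)
c=np.zeros((430,800,3),np.uint8);c[:425,:400]=a;c[:340,420:780]=b;cv2.imwrite('pics/g1.png',c)
E
```

```text
clock: 2.8
tool_pos: [0.4215, 0.1983, 0.052]
tool_rot: [0.957, 0.29, -0.0, 0.0]
force: [0.3, 0.2, 0.1]
width: 0.0857
grasp_force: 0.0
```

View pics/g1.png

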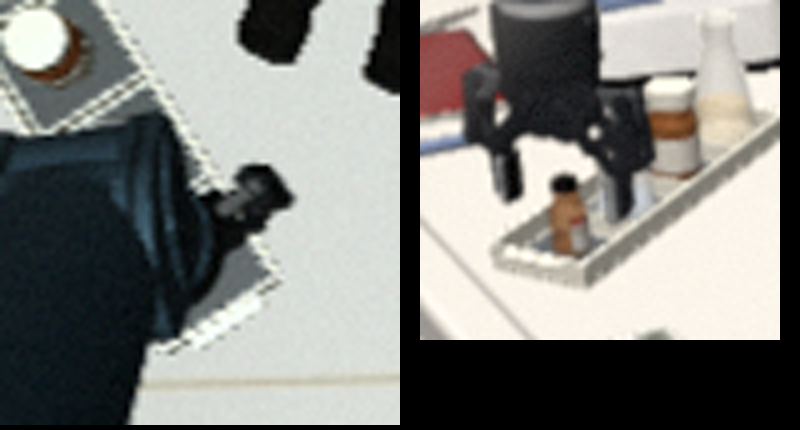

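The scene crop shows the fingers at (508,190) and (622,210), straddling the dropper at (568,215). I'll close the gripper.

```bash
python3 -m handwheel '0 0 0 0 0 0; 0 0 0 0 0 0; 0 0 0 0 0 0; 0 0 0 0 0 0; 0 0 0 0 0 0; 0 0 0 0 0 0; 0 0 0 0 0 0; 0 0 0 0 0 0' 1 40; python3 -m handwheel '0 0 .01 0 0 0; 0 0 .03 0 0 0; 0 0 .06 0 0 0; 0 0 .1 0 0 0; 0 0 .14 0 0 0; 0 0 .18 0 0 0; 0 0 .21 0 0 0; 0 0 .22 0 0 0'
```

```text
clock: 3.8
tool_pos: [0.4217, 0.1985, 0.0525]
tool_rot: [0.957, 0.29, 0.0, -0.0]
force: [-0.3, 0.8, 4.6]
width: 0.0268
grasp_force: 39.2
clock: 4.6
tool_pos: [0.4222, 0.1988, 0.1418]
tool_rot: [0.957, 0.29, 0.001, -0.0]
force: [-0.6, -1.1, -0.6]
width: 0.0272
grasp_force: 39.4
```

```bash
cat > chk.py <<'E'
import sys
from h import *
from ov import circ
# chk.py name footz(rel TCP) circles "z,r z,r"
name,dz=sys.argv[1],float(sys.argv[2]); L=[tuple(map(float,a.split(','))) for a in sys.argv[3:]]
p=ctrl.sense()['tool_pos']; d=grab('scene',3); u,v=proj(d,[p+[0,0,dz+.03]])[0].astype(int)
w=(u-35,v-40,u+35,v+35); a=crop(d,*w,8 if 0 else 5); b=a.copy()
for z,r in L: circ(b,d,w[:2],5,p[0],p[1],p[2]+dz+z,r,(0,0,255))
cv2.imwrite(f'pics/{name}.png',np.hstack([a,b])); print(p)
E
python3 chk.py dr1 -.0495 0,.0145 .04,.0145 .063,.008
```

```text
[0.4222016  0.19876871 0.14182642]
```

View pics/dr1.png

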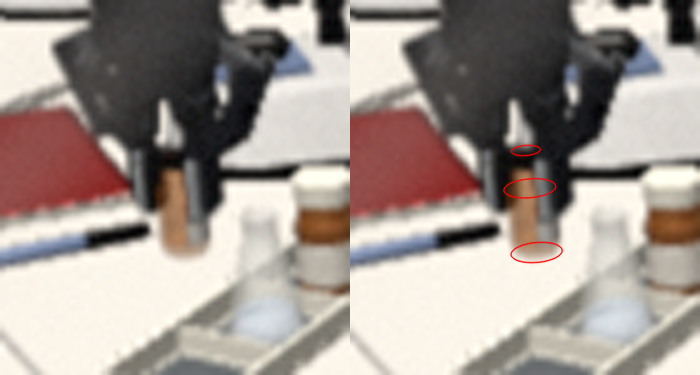

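```bash
python3 -m handwheel '0 0 .05 0 0 0; 0 0 .12 0 0 0; 0 0 .2 0 0 0; 0 0 .3 0 0 0; 0 0 .4 0 0 0; 0 0 .5 0 0 0; 0 0 .58 0 0 0; 0 0 .64 0 0 0' && python3 -m handwheel '0 -.02 .1 0 0 .008; .005 -.06 .2 0 0 .016; .01 -.12 .28 0 0 .025; .02 -.2 .31 0 0 .034; .03 -.3 .31 0 0 .043; .04 -.4 .31 0 0 .052; .045 -.51 .31 0 0 .061; .05 -.62 .31 0 0 .07' && python3 -m handwheel '.01 -.08 0 0 0 .01; .02 -.17 -.02 0 0 .02; .03 -.25 -.07 0 0 .03; .04 -.33 -.15 0 0 .04; .05 -.4 -.24 0 0 .05; .06 -.46 -.34 0 0 .056; .07 -.49 -.43 0 0 .063; .072 -.501 -.5 0 0 .068' && python3 -m handwheel '0 0 -.06 0 0 0; 0 0 -.15 0 0 0; 0 0 -.25 0 0 0; 0 0 -.34 0 0 0; 0 0 -.42 0 0 0; 0 0 -.48 0 0 0; 0 0 -.5 0 0 0; 0 0 -.5 0 0 0'; python3 chk.py dr2 -.0495 0,.0145 .04,.0145 .063,.008
```

```text
clock: 5.55
tool_pos: [0.4217, 0.1984, 0.3978]
tool_rot: [0.957, 0.29, 0.0, -0.0]
force: [0.3, 0.7, -0.9]
width: 0.0268
grasp_force: 39.5
clock: 6.35
tool_pos: [0.4412, -0.0512, 0.5196]
tool_rot: [0.87, 0.493, -0.0, -0.0]
force: [0.1, -0.1, -0.4]
width: 0.0271
grasp_force: 39.5
clock: 7.15
tool_pos: [0.4691, -0.2513, 0.317]
tool_rot: [0.747, 0.665, -0.002, -0.001]
force: [0.7, 1.5, -0.6]
width: 0.0272
grasp_force: 39.5
clock: 7.95
tool_pos: [0.4695, -0.2498, 0.1192]
tool_rot: [0.747, 0.665, -0.001, -0.001]
force: [-0.7, 0.1, 0.2]
width: 0.0271
grasp_force: 39.5
[ 0.46949554 -0.24982655  0.11918368]
```

View pics/dr2.png

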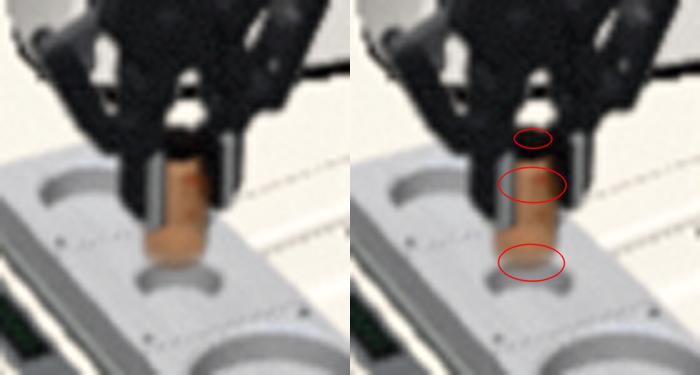

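The dropper hangs about 2 mm left of the well centre: foot at (176,253), well at (180,273). It is upright. I'll nudge it slightly and lower gently.

```bash
python3 -m handwheel '.003 -.002 -.01 0 0 0; .003 -.002 -.025 0 0 0; .003 -.002 -.035 0 0 0; .003 -.002 -.045 0 0 0; .003 -.002 -.053 0 0 0; .003 -.002 -.06 0 0 0; .003 -.002 -.06 0 0 0'; python3 -m handwheel '0 0 -.003 0 0 0; 0 0 -.005 0 0 0;0 0 -.005 0 0 0'
```

```text
clock: 8.8
tool_pos: [0.4714, -0.2507, 0.0959]
tool_rot: [0.747, 0.665, -0.0, -0.0]
force: [0.0, -0.1, -0.3]
width: 0.027
grasp_force: 39.5
clock: 9.1
tool_pos: [0.4716, -0.2508, 0.0943]
tool_rot: [0.747, 0.665, -0.0, 0.0]
force: [0.5, -0.4, -0.4]
width: 0.0269
grasp_force: 39.5
```

```bash
python3 -m handwheel '0 0 -.003 0 0 0; 0 0 -.005 0 0 0;0 0 -.005 0 0 0'|grep -E 'pos|force'; python3 -m handwheel '0 0 -.002 0 0 0; 0 0 -.004 0 0 0;0 0 -.004 0 0 0'|grep -E 'pos|force';
```

```text
tool_pos: [0.4716, -0.2507, 0.0922]
force: [-0.7, -0.3, -0.1]
grasp_force: 39.5
tool_pos: [0.4717, -0.251, 0.0915]
force: [-1.5, 2.4, 10.8]
grasp_force: 40.5
```

```bash
python3 chk.py dr3 -.0495 0,.0145 .04,.0145 .063,.008
```

```text
[ 0.47166704 -0.25102527  0.09149404]
```

View pics/dr3.png

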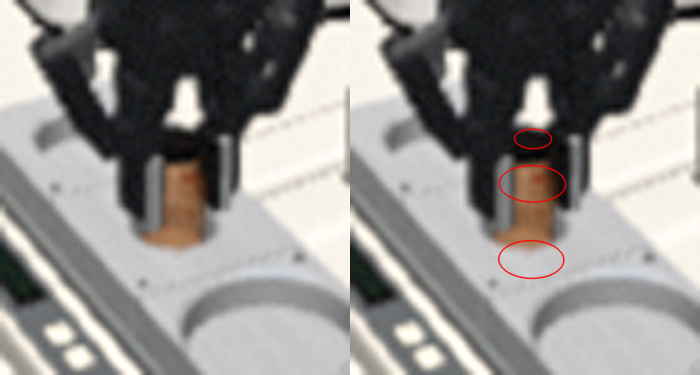

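The bottle's foot is in the well at about (175,240), and floor contact came at the predicted height of 0.0915. I'll release, retreat and go to the jar.

```bash
python3 -m handwheel '0 0 .002 0 0 0; 0 0 .002 0 0 0; 0 0 .002 0 0 0; 0 0 .002 0 0 0; 0 0 .002 0 0 0; 0 0 .002 0 0 0; 0 0 .002 0 0 0; 0 0 .002 0 0 0' 0|grep -E 'width|force'; python3 -m handwheel '0 0 .03 0 0 0; 0 0 .1 0 0 0; 0 0 .2 0 0 0; 0 0 .3 0 0 0; 0 0 .42 0 0 0; 0 0 .54 0 0 0; 0 0 .66 0 0 0; 0 0 .78 0 0 0'|grep -E 'pos|force' && python3 -m handwheel '0 .04 .1 0 0 -.008; 0 .1 .18 0 0 -.016; -.01 .18 .22 0 0 -.025; -.01 .27 .22 0 0 -.034; -.02 .36 .22 0 0 -.043; -.02 .45 .22 0 0 -.052; -.03 .54 .22 0 0 -.061; -.03 .63 .22 0 0 -.07'|grep -E 'pos|force' && python3 -m handwheel '.02 .09 0 0 0 -.01; .05 .18 0 0 0 -.02; .08 .28 0 0 0 -.03; .11 .38 0 0 0 -.04; .14 .48 0 0 0 -.05; .17 .58 0 0 0 -.06; .2 .66 -.1 0 0 -.068; .225 .71 -.22 0 0 -.068';
```

```text
force: [0.7, -0.0, 0.0]
width: 0.0852
grasp_force: 0.0
tool_pos: [0.4707, -0.2511, 0.4062]
force: [1.2, -0.6, 0.2]
grasp_force: 0.0
tool_pos: [0.4587, 0.0017, 0.492]
force: [0.5, -0.1, 0.8]
grasp_force: 0.0
clock: 13.05
tool_pos: [0.5494, 0.286, 0.4089]
tool_rot: [0.957, 0.29, 0.002, -0.0]
force: [-0.4, 0.1, -0.6]
width: 0.0854
grasp_force: 0.0
```

```bash
python3 -m handwheel '0 -.003 -.06 0 0 0; 0 -.003 -.16 0 0 0; 0 -.003 -.28 0 0 0; 0 -.003 -.4 0 0 0; 0 -.003 -.52 0 0 0; 0 -.003 -.63 0 0 0; 0 -.003 -.72 0 0 0; 0 -.003 -.78 0 0 0'|grep -E 'pos|force'; python3 -m handwheel '0 0 -.04 0 0 0; 0 0 -.07 0 0 0; 0 0 -.09 0 0 0; 0 0 -.093 0 0 0; 0 0 -.093 0 0 0; 0 0 -.093 0 0 0'; python3 -m handwheel '0 0 0 0 0 0; 0 0 0 0 0 0; 0 0 0 0 0 0; 0 0 0 0 0 0; 0 0 0 0 0 0; 0 0 0 0 0 0; 0 0 0 0 0 0; 0 0 0 0 0 0' 1 45;  python3 -m handwheel '0 0 .01 0 0 0; 0 0 .03 0 0 0; 0 0 .06 0 0 0; 0 0 .1 0 0 0; 0 0 .14 0 0 0; 0 0 .18 0 0 0; 0 0 .21 0 0 0; 0 0 .22 0 0 0'
```

```text
tool_pos: [0.5474, 0.2813, 0.0944]
force: [-0.8, -0.5, 0.7]
grasp_force: 0.0
clock: 14.45
tool_pos: [0.5492, 0.2821, 0.0602]
tool_rot: [0.957, 0.29, 0.001, -0.0]
force: [0.6, -0.5, 0.3]
width: 0.0855
grasp_force: 0.0
clock: 15.25
tool_pos: [0.5488, 0.282, 0.0598]
tool_rot: [0.957, 0.29, 0.0, -0.0]
force: [-0.6, -0.4, 5.8]
width: 0.0399
grasp_force: 45.4
clock: 16.05
tool_pos: [0.5494, 0.2822, 0.1492]
tool_rot: [0.957, 0.29, 0.001, -0.0]
force: [-0.3, -0.4, -0.7]
width: 0.0399
grasp_force: 45.6
```

```bash
python3 -m handwheel '0 0 .05 0 0 0; 0 0 .12 0 0 0; 0 0 .2 0 0 0; 0 0 .3 0 0 0; 0 0 .4 0 0 0; 0 0 .5 0 0 0; 0 0 .58 0 0 0; 0 0 .64 0 0 0'|grep -E pos && python3 -m handwheel '0 -.02 .1 0 0 .008; -.01 -.06 .2 0 0 .016; -.03 -.12 .28 0 0 .025; -.06 -.21 .31 0 0 .034; -.1 -.31 .31 0 0 .043; -.14 -.41 .31 0 0 .052; -.18 -.52 .31 0 0 .061; -.22 -.63 .31 0 0 .07'|grep -E pos && python3 -m handwheel '.01 -.08 0 0 0 .01; .02 -.16 0 0 0 .02; .02 -.25 -.03 0 0 .03; .03 -.33 -.1 0 0 .04; .03 -.4 -.2 0 0 .05; .04 -.45 -.32 0 0 .056; .05 -.48 -.43 0 0 .063; .05 -.492 -.52 0 0 .068'|grep -E pos && python3 -m handwheel '0 0 -.06 0 0 0; 0 0 -.15 0 0 0; 0 0 -.25 0 0 0; 0 0 -.34 0 0 0; 0 0 -.42 0 0 0; 0 0 -.47 0 0 0; 0 0 -.485 0 0 0; 0 0 -.485 0 0 0'; python3 chk.py jar2 -.0568 0,.021 .05,.021 .08,.019
```

```text
tool_pos: [0.5487, 0.2816, 0.4054]
tool_pos: [0.4595, 0.028, 0.5267]
tool_pos: [0.4793, -0.1683, 0.3165]
clock: 19.25
tool_pos: [0.4801, -0.167, 0.1249]
tool_rot: [0.747, 0.665, -0.0, -0.0]
force: [0.6, 0.4, -1.5]
width: 0.0402
grasp_force: 45.8
[ 0.48011932 -0.16698572  0.12489094]
```

View pics/jar2.png

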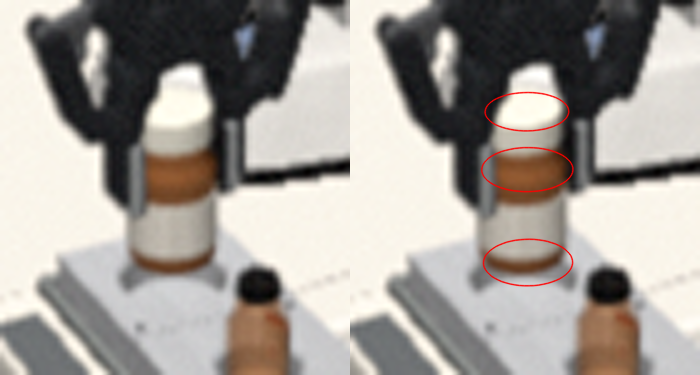

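The jar's foot is at (172,253) over the well at about (173,268), so it is aligned. The dropper stands upright in its well at (260,330). I'll lower the jar.

```bash
python3 -m handwheel '.001 0 -.01 0 0 0; .001 0 -.025 0 0 0; .001 0 -.04 0 0 0; .001 0 -.05 0 0 0; .001 0 -.058 0 0 0; .001 0 -.061 0 0 0; .001 0 -.061 0 0 0'|grep -E 'pos|force'; python3 -m handwheel '0 0 -.002 0 0 0; 0 0 -.004 0 0 0;0 0 -.004 0 0 0'|grep -E 'pos|force'
```

```text
tool_pos: [0.4808, -0.167, 0.1006]
force: [0.4, 0.4, -0.5]
grasp_force: 45.8
tool_pos: [0.481, -0.1669, 0.0992]
force: [-0.1, 0.4, -1.0]
grasp_force: 45.8
```

```bash
python3 -m handwheel '0 0 -.002 0 0 0; 0 0 -.002 0 0 0;0 0 -.002 0 0 0'|grep -E 'pos|force'
```

```text
tool_pos: [0.4811, -0.167, 0.0987]
force: [-0.8, 0.5, 5.6]
grasp_force: 46.4
```

```bash
python3 -m handwheel '0 0 .001 0 0 0; 0 0 .001 0 0 0; 0 0 .001 0 0 0; 0 0 .001 0 0 0; 0 0 .001 0 0 0; 0 0 .001 0 0 0; 0 0 .001 0 0 0; 0 0 .001 0 0 0' 0|grep -E 'width|force'; python3 -m handwheel '0 0 .03 0 0 0; 0 0 .1 0 0 0; 0 0 .2 0 0 0; 0 0 .3 0 0 0; 0 0 .42 0 0 0; 0 0 .54 0 0 0; 0 0 .66 0 0 0; 0 0 .78 0 0 0'|grep -E 'pos|force' && python3 -m handwheel '0 .02 .1 0 0 -.008; 0 .06 .18 0 0 -.016; -.01 .11 .2 0 0 -.025; -.01 .17 .2 0 0 -.034; -.02 .23 .2 0 0 -.043; -.02 .3 .2 0 0 -.052; -.03 .36 .2 0 0 -.061; -.03 .42 .2 0 0 -.07'|grep -E 'pos|force' && python3 -m handwheel '.005 .08 0 0 0 -.01; .01 .16 0 0 0 -.02; .015 .25 0 0 0 -.03; .02 .34 0 0 0 -.04; .025 .42 0 0 0 -.05; .03 .5 0 0 0 -.06; .04 .56 -.1 0 0 -.068; .042 .6 -.22 0 0 -.068'; python3 -m handwheel '0 0 -.06 0 0 0; 0 0 -.16 0 0 0; 0 0 -.28 0 0 0; 0 0 -.4 0 0 0; 0 0 -.5 0 0 0; 0 0 -.57 0 0 0; 0 0 -.6 0 0 0; 0 0 -.6 0 0 0'
```

```text
force: [-1.1, -0.1, -0.5]
width: 0.0856
grasp_force: 0.0
tool_pos: [0.48, -0.1674, 0.4134]
force: [0.6, 1.1, -0.4]
grasp_force: 0.0
tool_pos: [0.4682, 0.0011, 0.4912]
force: [0.6, -0.2, -0.5]
grasp_force: 0.0
clock: 23.9
tool_pos: [0.4866, 0.243, 0.404]
tool_rot: [0.957, 0.29, 0.002, -0.0]
force: [0.3, 0.8, 0.1]
width: 0.0855
grasp_force: 0.0
clock: 24.7
tool_pos: [0.4852, 0.2404, 0.163]
tool_rot: [0.957, 0.29, -0.001, 0.0]
force: [0.8, 0.6, 0.4]
width: 0.0853
grasp_force: 0.0
```

```bash
python3 -m handwheel '0 0 -.03 0 0 0; 0 0 -.07 0 0 0; 0 0 -.11 0 0 0; 0 0 -.15 0 0 0; 0 0 -.18 0 0 0; 0 0 -.195 0 0 0; 0 0 -.195 0 0 0' | grep -E 'pos|force'; python3 chk.py sf1 -.082 0,.0255 .061,.014 .085,.014
```

```text
tool_pos: [0.4853, 0.2405, 0.0845]
force: [0.3, -0.2, -0.4]
grasp_force: 0.0
[0.48531069 0.24051539 0.08445767]
```

View pics/sf1.png

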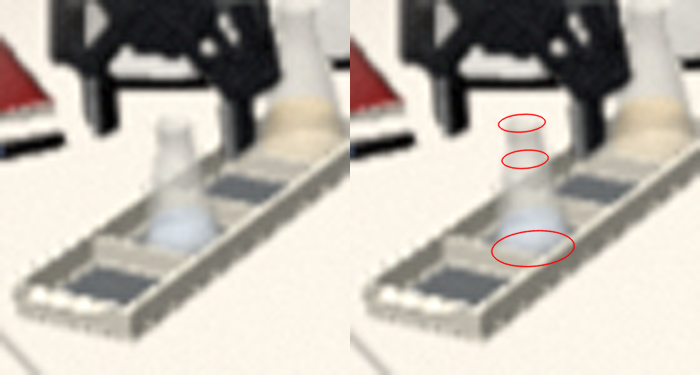

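The flask's lip is at (174,122) and the finger midpoint at about (167,120), so I'll shift about 2.5 mm along the closing line and then grip.

```bash
python3 -m handwheel '.003 -.005 .001 0 0 0; .003 -.005 .001 0 0 0; .003 -.005 .001 0 0 0' | grep -E 'pos'; python3 -m handwheel '0 0 0 0 0 0; 0 0 0 0 0 0; 0 0 0 0 0 0; 0 0 0 0 0 0; 0 0 0 0 0 0; 0 0 0 0 0 0; 0 0 0 0 0 0; 0 0 0 0 0 0' 1 45;  python3 -m handwheel '0 0 .01 0 0 0; 0 0 .03 0 0 0; 0 0 .06 0 0 0; 0 0 .1 0 0 0; 0 0 .14 0 0 0; 0 0 .18 0 0 0; 0 0 .21 0 0 0; 0 0 .22 0 0 0'
```

```text
tool_pos: [0.4871, 0.2389, 0.0861]
clock: 26.65
tool_pos: [0.487, 0.2389, 0.0859]
tool_rot: [0.957, 0.29, 0.0, -0.0]
force: [0.0, -1.0, 0.8]
width: 0.0256
grasp_force: 43.0
clock: 27.45
tool_pos: [0.4877, 0.2393, 0.1756]
tool_rot: [0.957, 0.29, 0.001, -0.0]
force: [0.8, 0.9, -0.5]
width: 0.0258
grasp_force: 43.0
```

```bash
python3 -m handwheel '0 0 .05 0 0 0; 0 0 .12 0 0 0; 0 0 .2 0 0 0; 0 0 .3 0 0 0; 0 0 .4 0 0 0; 0 0 .5 0 0 0; 0 0 .58 0 0 0; 0 0 .64 0 0 0'|grep -E pos && python3 -m handwheel '0 -.02 .1 0 0 .008; 0 -.06 .2 0 0 .016; -.01 -.12 .28 0 0 .025; -.01 -.21 .325 0 0 .034; -.02 -.31 .325 0 0 .043; -.02 -.41 .325 0 0 .052; -.03 -.52 .325 0 0 .061; -.03 -.62 .325 0 0 .07'|grep -E pos && python3 -m handwheel '-.005 -.08 0 0 0 .01; -.01 -.16 0 0 0 .02; -.01 -.24 0 0 0 .03; -.02 -.32 0 0 0 .04; -.02 -.4 0 0 0 .05; -.02 -.48 0 0 0 .056; -.03 -.55 0 0 0 .063; -.03 -.6 0 0 0 .068'|grep -E pos && python3 -m handwheel '-.005 -.06 -.03 0 0 0; -.01 -.12 -.09 0 0 0; -.015 -.19 -.17 0 0 0; -.02 -.26 -.26 0 0 0; -.025 -.32 -.35 0 0 0; -.028 -.37 -.42 0 0 0; -.029 -.4 -.47 0 0 0; -.029 -.42 -.5 0 0 0'|grep -E pos && python3 -m handwheel '0 0 -.06 0 0 0; 0 0 -.15 0 0 0; 0 0 -.25 0 0 0; 0 0 -.34 0 0 0; 0 0 -.42 0 0 0; 0 0 -.47 0 0 0; 0 0 -.5 0 0 0; 0 0 -.5 0 0 0'
```

```text
tool_pos: [0.4871, 0.2387, 0.4318]
tool_pos: [0.4741, -0.0117, 0.5596]
tool_pos: [0.4617, -0.2514, 0.5595]
tool_pos: [0.4503, -0.4174, 0.3576]
clock: 31.45
tool_pos: [0.4513, -0.4164, 0.1588]
tool_rot: [0.747, 0.665, -0.0, -0.001]
force: [0.3, -0.9, -0.8]
width: 0.0256
grasp_force: 43.2
```

```bash
python3 -m handwheel '.0 -.002 -.01 0 0 0; .0 -.002 -.02 0 0 0;.0 -.002 -.02 0 0 0' | grep -E 'pos';python3 chk.py sf2 -.083 0,.0255 .061,.014 .085,.014
```

```text
tool_pos: [0.4516, -0.418, 0.1521]
[ 0.45157629 -0.41802348  0.15212317]
```

View pics/sf2.png

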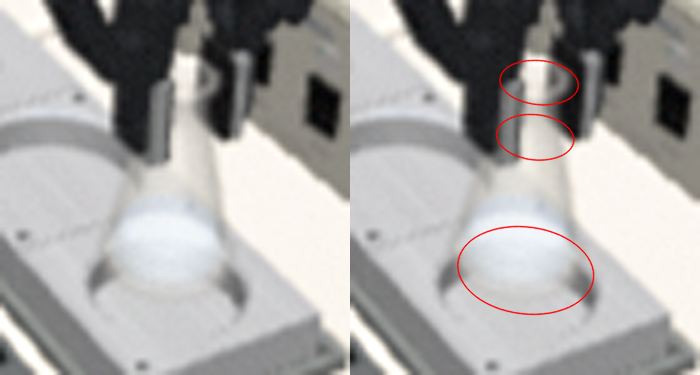

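```bash
python3 -m handwheel '0 0 -.01 0 0 0; 0 0 -.02 0 0 0; 0 0 -.027 0 0 0;0 0 -.034 0 0 0; 0 0 -.04 0 0 0;0 0 -.04 0 0 0' | grep -E 'pos|force'; python3 -m handwheel '0 0 -.007 0 0 0; 0 0 -.014 0 0 0; 0 0 -.018 0 0 0;0 0 -.022 0 0 0;0 0 -.022 0 0 0' | grep -E 'pos|force'
```

```text
tool_pos: [0.4512, -0.4177, 0.1354]
force: [-0.3, 0.1, -0.5]
grasp_force: 43.2
tool_pos: [0.4512, -0.4178, 0.1268]
force: [0.3, -0.2, -0.7]
grasp_force: 43.2
```

Free travel continues past the block top, so the foot is inside the well.

```bash
python3 -m handwheel '0 0 -.002 0 0 0; 0 0 -.004 0 0 0; 0 0 -.004 0 0 0' | grep -E 'pos|force'; python3 -m handwheel '0 0 -.001 0 0 0; 0 0 -.002 0 0 0; 0 0 -.002 0 0 0' | grep -E 'pos|force'
```

```text
tool_pos: [0.4513, -0.4179, 0.1253]
force: [-0.0, -0.4, -1.1]
grasp_force: 43.2
tool_pos: [0.4514, -0.418, 0.1249]
force: [-0.3, 1.5, 2.1]
grasp_force: 43.6
```

```bash
python3 -m handwheel '0 0 .001 0 0 0; 0 0 .001 0 0 0; 0 0 .001 0 0 0; 0 0 .001 0 0 0; 0 0 .001 0 0 0; 0 0 .001 0 0 0; 0 0 .001 0 0 0; 0 0 .001 0 0 0' 0|grep -E 'width|force'; python3 -m handwheel '0 0 .03 0 0 0; 0 0 .1 0 0 0; 0 0 .2 0 0 0; 0 0 .3 0 0 0; 0 0 .42 0 0 0; 0 0 .54 0 0 0; 0 0 .66 0 0 0; 0 0 .78 0 0 0'|grep -E 'pos|force' && python3 -m handwheel '0 .06 .05 0 0 -.008; 0 .15 .1 0 0 -.016; 0 .25 .15 0 0 -.025; 0 .35 .15 0 0 -.034; 0 .45 .15 0 0 -.043; 0 .55 .15 0 0 -.052; 0 .65 .15 0 0 -.061; 0 .75 .15 0 0 -.07'|grep -E 'pos|force' && python3 -m handwheel '0 .1 0 0 0 -.01; 0 .2 0 0 0 -.02; 0 .3 0 0 0 -.03; .01 .4 0 0 0 -.04; .02 .5 0 0 0 -.05; .03 .6 0 0 0 -.06; .04 .68 0 0 0 -.068; .05 .75 0 0 0 -.068'
```

```text
force: [0.2, 0.4, 0.6]
width: 0.0853
grasp_force: 0.0
tool_pos: [0.4505, -0.4178, 0.44]
force: [0.7, -1.0, -0.7]
grasp_force: 0.0
tool_pos: [0.4507, -0.1173, 0.4971]
force: [0.8, 0.9, 0.2]
grasp_force: 0.0
clock: 36.8
tool_pos: [0.4712, 0.1833, 0.4975]
tool_rot: [0.957, 0.289, 0.0, -0.0]
force: [0.7, -0.3, 0.2]
width: 0.0851
grasp_force: 0.0
```

```bash
python3 -m handwheel '.03 .06 0 0 0 0; .07 .12 0 0 0 0; .13 .18 -.02 0 0 0; .19 .24 -.08 0 0 0; .25 .29 -.15 0 0 0; .3 .32 -.22 0 0 0; .34 .34 -.28 0 0 0; .355 .35 -.33 0 0 0'|grep -E 'pos|force'; python3 -m handwheel '0 0 -.06 0 0 0; 0 0 -.16 0 0 0; 0 0 -.27 0 0 0; 0 0 -.38 0 0 0; 0 0 -.48 0 0 0; 0 0 -.55 0 0 0; 0 0 -.6 0 0 0; 0 0 -.6 0 0 0'; python3 -m handwheel '0 0 -.02 0 0 0; 0 0 -.04 0 0 0; 0 0 -.05 0 0 0; 0 0 -.05 0 0 0'|grep -E 'pos|force'; python3 chk.py lf1 -.1 0,.033 .081,.0165 .112,.0165
```

```text
tool_pos: [0.6141, 0.322, 0.3635]
force: [-0.4, -0.1, 0.5]
grasp_force: 0.0
clock: 38.4
tool_pos: [0.6113, 0.3213, 0.1228]
tool_rot: [0.957, 0.29, -0.002, 0.001]
force: [-0.8, -0.1, -0.0]
width: 0.0857
grasp_force: 0.0
tool_pos: [0.6132, 0.3221, 0.1049]
force: [0.4, 0.6, 0.0]
grasp_force: 0.0
[0.61318848 0.32209089 0.10490629]
```

View pics/lf1.png

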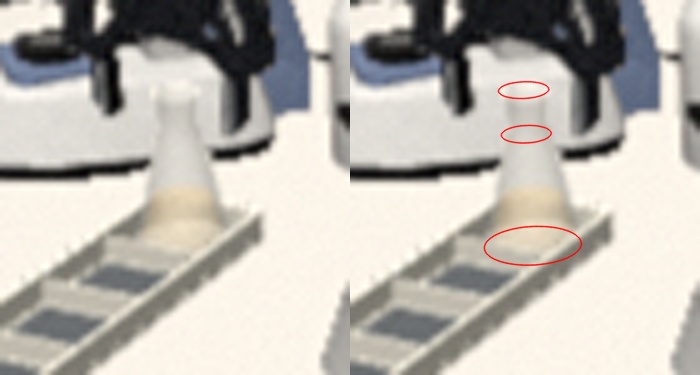

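The flask's lip is at (178,88) and the finger midpoint at about (171,100), so I'll shift about 3.5 mm along the closing line, grip and lift.

```bash
python3 -m handwheel '.005 -.007 -.003 0 0 0; .005 -.007 -.004 0 0 0; .005 -.007 -.004 0 0 0' | grep -E 'pos'; python3 -m handwheel '0 0 0 0 0 0; 0 0 0 0 0 0; 0 0 0 0 0 0; 0 0 0 0 0 0; 0 0 0 0 0 0; 0 0 0 0 0 0; 0 0 0 0 0 0; 0 0 0 0 0 0' 1 45;  python3 -m handwheel '0 0 .01 0 0 0; 0 0 .03 0 0 0; 0 0 .06 0 0 0; 0 0 .1 0 0 0; 0 0 .14 0 0 0; 0 0 .18 0 0 0; 0 0 .21 0 0 0; 0 0 .22 0 0 0'
```

```text
tool_pos: [0.6155, 0.319, 0.1034]
clock: 40.05
tool_pos: [0.6153, 0.3195, 0.1035]
tool_rot: [0.957, 0.29, 0.0, -0.0]
force: [-0.4, 0.9, 1.6]
width: 0.0318
grasp_force: 43.1
clock: 40.85
tool_pos: [0.6162, 0.3195, 0.1936]
tool_rot: [0.957, 0.29, 0.001, -0.0]
force: [0.3, -0.1, -1.1]
width: 0.0313
grasp_force: 43.2
```

```bash
python3 -m handwheel '0 0 .05 0 0 0; 0 0 .12 0 0 0; 0 0 .2 0 0 0; 0 0 .3 0 0 0; 0 0 .4 0 0 0; 0 0 .5 0 0 0; 0 0 .58 0 0 0; 0 0 .64 0 0 0'|grep -E pos && python3 -m handwheel '-.02 -.01 .05 0 0 0; -.05 -.04 .1 0 0 0; -.1 -.08 .16 0 0 0; -.15 -.13 .22 0 0 0; -.2 -.18 .28 0 0 0; -.25 -.23 .33 0 0 0; -.3 -.28 .33 0 0 0; -.34 -.32 .33 0 0 0'|grep -E pos && python3 -m handwheel '0 -.07 0 0 0 .01; 0 -.15 0 0 0 .02; 0 -.23 0 0 0 .03; 0 -.31 0 0 0 .04; -.01 -.39 0 0 0 .05; -.01 -.47 0 0 0 .058; -.02 -.55 0 0 0 .065; -.02 -.62 0 0 0 .07'|grep -E pos && python3 -m handwheel '0 -.09 0 0 0 .01; -.005 -.19 0 0 0 .02; -.01 -.29 -.03 0 0 .03; -.015 -.39 -.1 0 0 .04; -.02 -.49 -.18 0 0 .05; -.025 -.59 -.26 0 0 .06; -.027 -.65 -.33 0 0 .068; -.027 -.69 -.4 0 0 .068'|grep -E pos && python3 -m handwheel '0 0 -.06 0 0 0; 0 0 -.15 0 0 0; 0 0 -.25 0 0 0; 0 0 -.35 0 0 0; 0 0 -.45 0 0 0; 0 0 -.53 0 0 0; 0 0 -.58 0 0 0; 0 0 -.6 0 0 0'; python3 -m handwheel '0 0 0 0 0 0; 0 0 0 0 0 0'|grep pos
```

```text
tool_pos: [0.6155, 0.3191, 0.4497]
tool_pos: [0.4787, 0.1895, 0.5798]
tool_pos: [0.4704, -0.059, 0.5793]
tool_pos: [0.4589, -0.3352, 0.4178]
clock: 44.85
tool_pos: [0.4594, -0.3317, 0.1772]
tool_rot: [0.747, 0.665, -0.001, -0.002]
force: [0.9, -0.0, -1.3]
width: 0.0311
grasp_force: 43.4
tool_pos: [0.461, -0.3333, 0.1804]
```

```bash
python3 -m handwheel '0 -.001 -.01 0 0 0; 0 -.001 -.02 0 0 0; 0 -.001 -.02 0 0 0'|grep pos; python3 chk.py lf2 -.1005 0,.033 .081,.0165 .112,.0165
```

```text
tool_pos: [0.4606, -0.3329, 0.1713]
[ 0.46055854 -0.33293141  0.1712639 ]
```

View pics/lf2.png

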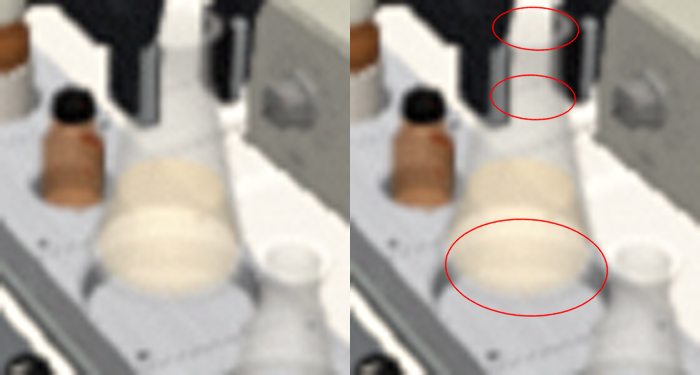

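The dropper (75,150), jar and small flask (290,300) stand upright. The large flask's foot, centred at about column 170, lies over the well at about column 173. I'll lower it.

```bash
python3 -m handwheel '.002 -.001 -.01 0 0 0; .002 -.001 -.02 0 0 0; .002 -.001 -.03 0 0 0;.002 -.001 -.04 0 0 0; .002 -.001 -.045 0 0 0;.002 -.001 -.045 0 0 0' | grep -E 'pos|force'; python3 -m handwheel '0 0 -.007 0 0 0; 0 0 -.014 0 0 0; 0 0 -.018 0 0 0;0 0 -.022 0 0 0;0 0 -.022 0 0 0' | grep -E 'pos|force'
```

```text
tool_pos: [0.4611, -0.3334, 0.153]
force: [0.8, -0.4, -1.0]
grasp_force: 43.4
tool_pos: [0.4613, -0.3334, 0.1443]
force: [-0.3, 0.0, -0.7]
grasp_force: 43.4
```

```bash
python3 -m handwheel '0 0 -.002 0 0 0; 0 0 -.003 0 0 0; 0 0 -.003 0 0 0' | grep -E 'pos|force'; python3 -m handwheel '0 0 -.001 0 0 0; 0 0 -.002 0 0 0; 0 0 -.002 0 0 0' | grep -E 'pos|force'
```

```text
tool_pos: [0.4614, -0.3335, 0.1434]
force: [-0.1, 0.4, -0.9]
grasp_force: 43.4
tool_pos: [0.4613, -0.3335, 0.1425]
force: [0.2, -0.2, -0.9]
grasp_force: 43.4
```

```bash
python3 -m handwheel '0 0 -.001 0 0 0; 0 0 -.002 0 0 0; 0 0 -.002 0 0 0' | grep -E 'pos|force'
```

```text
tool_pos: [0.4614, -0.3337, 0.1424]
force: [-1.5, 1.6, 6.4]
grasp_force: 44.3
```

Floor contact came at the predicted 0.1425. I'll release, retreat and check.

```bash
python3 -m handwheel '0 0 .001 0 0 0; 0 0 .001 0 0 0; 0 0 .001 0 0 0; 0 0 .001 0 0 0; 0 0 .001 0 0 0; 0 0 .001 0 0 0; 0 0 .001 0 0 0; 0 0 .001 0 0 0' 0|grep -E 'width|force'; python3 -m handwheel '0 0 .03 0 0 0; 0 0 .1 0 0 0; 0 0 .2 0 0 0; 0 0 .3 0 0 0; 0 0 .42 0 0 0; 0 0 .52 0 0 0; 0 0 .58 0 0 0; 0 0 .6 0 0 0'; python3 -m handwheel '0 0 0 0 0 0; 0 0 0 0 0 0; 0 0 0 0 0 0; 0 0 0 0 0 0; 0 0 0 0 0 0'|grep pos; python3 - <<'E'
from h import *
T=grab('top',3);S=grab('scene',3)
a=crop(T,130,190,400,285,2.9);b=crop(S,160,150,360,345,1.8)
c=np.zeros((600,800,3),np.uint8);c[:a.shape[0],:a.shape[1]]=a;b=b[:600-a.shape[0]];c[a.shape[0]:a.shape[0]+b.shape[0],:b.shape[1]]=b;cv2.imwrite('pics/end.png',c)
E
```

```text
force: [-0.3, -0.2, -0.7]
width: 0.0853
grasp_force: 0.0
clock: 49.1
tool_pos: [0.4617, -0.3347, 0.3857]
tool_rot: [0.747, 0.665, 0.001, 0.002]
force: [-0.3, 0.5, -1.0]
width: 0.085
grasp_force: 0.0
tool_pos: [0.4611, -0.3334, 0.3815]
```

View pics/end.png

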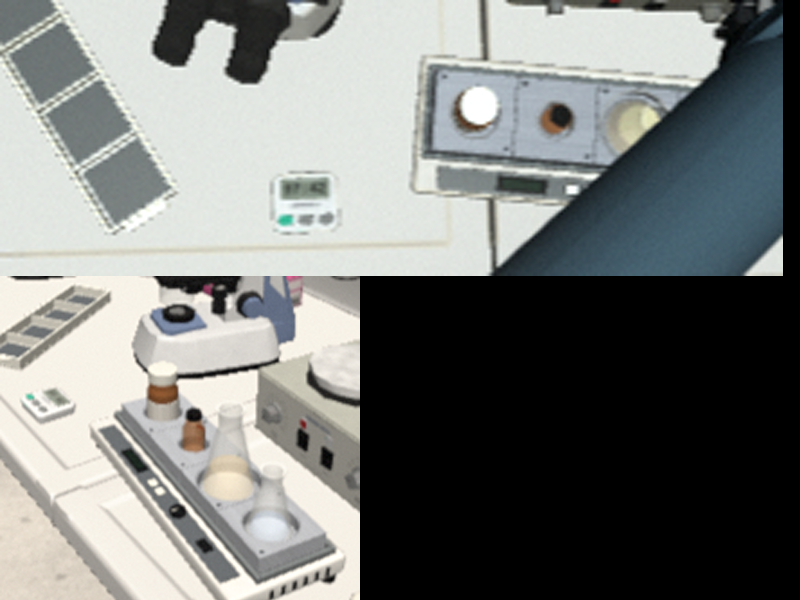

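The rack is empty and the timer has not moved. All four vessels stand upright in their wells: jar (163,390), dropper (193,430), large flask (228,450) and small flask (271,505). The robot is clear, so I'm handing in.

```bash
python3 -c "
from plant import ctrl
print(ctrl.hand_in())"
```

```text
the job is handed in; nothing more can be done
None
```

All four vessels were set down upright on the floors of their matching wells, the timer and beaker were left alone, and the job was handed in at about 50 s of the 136 s limit.

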